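# Pry open the watering controller and key in a watering run

### The arm

A 7-joint arm with a two-finger parallel gripper is mounted at the origin on the work surface. World frame = base frame: x ahead of the robot, y to its left, z up, the work surface at z = 0. Lengths are in m, angles in rad, forces in N, time in s.
With the tool pointing down it reaches from about 0.375 to 0.925 m from the base axis. Payload 3.1 kg.
Tool frame: the origin (TCP) lies at the centre of the arm's flange, where the gripper is bolted on; the fingertips stand 173 mm ahead of it and the grasp point (between the pads) lies 155 mm ahead of it (grip_depth is the distance from the TCP to the grasp point, in m); z points along the fingers, y is the line along which they close (so a half turn about z gives the same grasp; the last joint's range is limited). The gripper opens to 85 mm and grips with 20 to 120 N. Pads are 22 mm wide; open, the fingers measure 114 mm over their backs; the gripper's body (76 mm by 85 mm) begins 54 mm behind the grasp point. The pads swing forward as they close: fully open they stand 13 mm farther back than shut.
Start: joints at [-1.219, 0.383, 0.044, 1.598, -0.018, 1.161, -0.05], TCP at [0.283, 0.585, 0.405] pointing down, gripper open.
Joint ranges: [-2.61, 2.61], [-0.41, 2.15], [-1.48, 1.57], [0, 2.5], [-1.57, 4.71], [0.05, 1.97], [-2.85, 2.85]. Speed limits (rad/s): [2.79, 2.79, 3.14, 3.14, 3.14, 3.14, 3.14].

### API

Orientations are given as a unit quaternion [x, y, z, w].
In Python, from bench import observe, grab_frame, camera_params, close_job, grip_depth gives the robot as it stands.
- The arm moves only by the tool step_arm, never from a script. Its argument "plan" is a list of rows, each a list of 3 entries, a list of its own where there are three numbers: the shift along the tool's x, y, z in mm, then the turn, a rotation vector about the tool's x, y, z in degrees, then the closure, from -1 (fully open) to 1 (shut). A call has 1 to 20 rows; each row shifts and turns the commanded pose from where the row before left it, along the tool's axes as they then stand; what a row does not reach is not made up. A row lasts 1/12 s, in which the tool goes at most 41.7 mm and 7.16 degrees, less where a joint would pass 70% of its speed; a pose out of reach is approached as far as the arm can. A call with a gripper value outside its range is refused whole. The fingers move at their own pace and stop on an object; the grip force is fixed at half the most. Time passes only in rows, so rows that do not move let the fingers close. It gives the time, the measured TCP pose, the force, the opening and the grip force at its end, in the units of the state.
- observe(): the state, without advancing time (a new reading comes with each control period).
- grab_frame(name): name is "scene" or "side" or "wrist"; returns the picture (420x560x3 uint8, blue, green, red); there is no depth.
- camera_params(name): a dict with "camera_matrix" (3x3 intrinsics, pixels), "cam_to_world" (4x4, takes a point from camera to world coordinates); the wrist camera has in their place "mount" (4x4, takes a point from camera to tool coordinates, whose origin is the TCP and whose axes are the flange's). Camera axes: x right, y up, looking along -z (the intrinsics and any distortion apply to the point x, -y, -z); pixel columns grow to the right and rows downward; lengths in m; the calibration is good to about 2 mm. A picture is of the moment at which its call begins: read the wrist's pose just before it. camera_params takes no time and is no camera call.
- close_job(): hands the job in; it is judged then, once.
The state is a dict: "clock": time; "q": joint angles; "joint_vel": joint speeds; "joint_torque": joint torques, N m; "ee_pos": TCP position; "orientation": TCP orientation; "ft_force": force on the tool from outside, world axes, zero at the start; "ft_torque": the same for the moment, N m; "finger_gap": opening from 0.0 (shut) to 1.0 (fully open); "grasp_force": force on a finger pad.
Only numpy, scipy, OpenCV 4.12 (cv2) and the standard library are available. Lean on these libraries where they do the work, as an engineer would, in place of code of your own. Each camera call takes 0.05 s, during which the arm holds its last target. There are 200 camera calls.

### The job

Use the thin steel widger, not your fingers, to lever up the window cover of the watering controller by its front lip and swing it over well past upright so that it stays open, leaning back, then lay the widger down flat on the bench without dropping it and let go of it. Then press the keys one at a time, each fully down for a moment and let up again: first the round key, then the square key, then the long bar key. Do not press the cross key, leave the cover open, and do not disturb the spray bottle, jar, bowl or bird feeder.

Things in the scene. Friction and masses are not known exactly. Their poses are not given: they have to be found in the camera images.
- timer: watering controller fixed to the bench: grey plastic case 120 (x) x 200 (y) x 62 mm high with a black key panel, recessed inside a 5 mm wide, 12 mm high rim (panel 50 mm above the bench). Origin: centre of its underside. Its -x side is the front (lip side), which at yaw 0 faces the robot; the cover's hinge runs along its far (+x) top edge. Yaw varies by up to 0.25 rad.
- cover (a joint): angle of the hinged window cover (grey frame, clear pane, 120 x 200 mm, 4 to 6 mm thick, 0.11 kg): 0 = shut, 1.57 = upright, 1.9 = stop, leaning back away from the front. It may start up to 0.05 rad ajar. The hinge is stiff (0.10 N m): the cover stays where it is left; lifting it at the lip takes about 1.5 N.
- cover_lip (a point): middle of the front lower edge of the cover's lip, which moves with the cover. The lip is 70 mm wide (along timer y), 6 mm thick and sticks out 14 mm in front of the case's front wall; its underside is 62 mm above the bench when shut, with nothing below it. It is 134 mm from the hinge line. Axes: those of the cover (as the timer's when shut).
- cover_hinge (a point): middle of the cover's hinge line, which runs along the timer's y: 60 mm behind the timer's origin (timer +x), 62 mm above the bench. Axes as the timer.
- widger: widger, a hand tool 185 mm long lying loose on the bench: dark wooden handle 90 long x 18 wide x 22 mm high; thin steel blade 16 wide x 3 mm thick, 95 mm long beyond the handle at its mid-height. Origin: on the handle's underside, 30 mm behind the handle's front end (handle x = -60 to +30 mm, blade tip x = +125 mm). x points along the blade to its tip, z up. Mass 0.08 to 0.16 kg.
- widger_grip (a point): point inside the handle at mid-height (11 mm above the underside), straight above the widger's origin: a good place to grip, near the centre of mass
- widger_tip (a point): the blade's tip, at mid-thickness, 125 mm ahead of widger_grip
- key_round (a joint): travel of the round key: 0 = up, 0.006 = fully down; 1.5 N starts it, 4.5 N holds it down, it springs up again. All four keys work alike: white plastic, in one row along timer y, 44 mm apart, at timer x = -10 mm, in an order that varies; tops 60 mm above the bench (10 mm above the panel).
- key_round_top (a point): centre of the top of the round key, a disc 24 mm across; moves with the key
- key_square (a joint): travel of the square key, as key_round
- key_square_top (a point): centre of the top of the square key, 22 x 22 mm
- key_bar (a joint): travel of the bar key, as key_round
- key_bar_top (a point): centre of the top of the long bar key, 44 mm along timer x, 12 mm wide along timer y
- key_cross (a joint): travel of the cross key (not to be pressed), as key_round
- key_cross_top (a point): centre of the top of the cross-shaped key, a plus sign 34 mm across with 9 mm arms
- spray: bystander: green plastic spray bottle with a white trigger head, 74 mm across, 203 mm high; origin centre of its underside
- jar: bystander: glass preserving jar with a clamp lid, 88 mm across (wire clamp to 50 mm from its axis at the front), 128 mm high; origin centre of its underside
- bowl: bystander: white ceramic bowl, 120 mm across, 50 mm high; origin centre of its underside
- feeder: bystander: upright aluminium bird-feeder tube with a twist cap and wire hanger, 54 mm across, 187 mm high; origin centre of its underside
Mind the look-alikes: they are no part of the job. Of the things that look like the widger, the largest one is meant.

How it is judged:
By the outcome, as a careful person would: the job done as asked, in the order asked, and still so for the second after the job is handed in, with the robot touching nothing.
It also fails if it takes over 72 s, if anything falls off the work surface, if the arm or the gripper's body presses on something with over 40 N, if the wrist force passes 120 N, or if a joint passes its speed limit or range.

## Working session

There is one attempt and no reset: what is moved stays moved. The work goes in short steps, Python scripts to look and compute and a tool call to move; the robot and the scene stay as the last step left them, time stands still between calls to the robot, and variables do not carry over. Pictures are saved under pics/ and viewed, at most 10 in all, crops included, and the job is handed in when it is done.

Besides the shell and the picture viewer there is one more tool, called after "Emit:" as name(argument=value, ...), one argument or row to a line, values as JSON. step_arm: Moves the arm, as the interface text tells. Its arguments: {"type":"object","properties":{"plan":{"type":"array","items":{"type":"array"}}},"required":["plan"]}

```bash
mkdir -p pics; ls; python3 - <<'E'
from bench import *
import cv2,numpy as np
for n in("scene","side"):
    cv2.imwrite(f"pics/{n}0.png",grab_frame(n)); p=camera_params(n); print(n,{k:np.round(v,3).tolist() if not isinstance(v,str) else v for k,v in p.items()})
p=camera_params("wrist");print({k:np.round(v,4).tolist() for k,v in p.items()})
print(grip_depth() if callable(grip_depth) else grip_depth); s=observe(); print(s)
E
```

```text
pics
scene {'camera_matrix': [[394.648, 0.0, 274.18], [0.0, 394.648, 212.437], [0.0, 0.0, 1.0]], 'cam_to_world': [[0.803, -0.467, 0.371, 0.985], [0.596, 0.614, -0.517, -0.533], [0.013, 0.636, 0.771, 0.844], [0.0, 0.0, 0.0, 1.0]]}
side {'camera_matrix': [[485.402, 0.0, 277.959], [0.0, 485.402, 205.846], [0.0, 0.0, 1.0]], 'cam_to_world': [[0.845, 0.387, -0.368, 0.123], [-0.534, 0.63, -0.563, -0.755], [0.014, 0.673, 0.74, 1.053], [0.0, 0.0, 0.0, 1.0]]}
{'camera_matrix': [[308.0942, 0.0, 277.2977], [0.0, 308.0942, 209.9763], [0.0, 0.0, 1.0]], 'mount': [[-0.0008, 0.9457, 0.325, 0.084], [1.0, 0.0008, 0.0002, -0.0002], [-0.0, 0.325, -0.9457, 0.03], [0.0, 0.0, 0.0, 1.0]]}
0.1547
{'clock': 0.1, 'q': array([-1.21878137,  0.38375036,  0.04382234,  1.59941104, -0.01786666,
        1.16118396, -0.04993893]), 'joint_vel': array([-0.00125667, -0.00115911,  0.00062744, -0.00482624, -0.00083002,
       -0.0011335 ,  0.00081226]), 'joint_torque': array([ 2.95157763e-03, -4.34727573e+01,  1.02944110e+00, -2.50455827e+01,
        1.08472339e-02,  5.37320200e-03,  7.97116314e-06]), 'ee_pos': array([0.28240753, 0.5849604 , 0.40341666]), 'orientation': array([ 2.22983068e-01,  9.74821603e-01, -1.16496588e-03, -1.90191275e-04]), 'ft_force': array([ 0.22266101, -0.30223588,  0.64181905]), 'ft_torque': array([-0.08500673, -0.01133469,  0.00351892]), 'grasp_force': 0.0, 'finger_gap': 0.9999772414328151}
```

View pics/scene0.png

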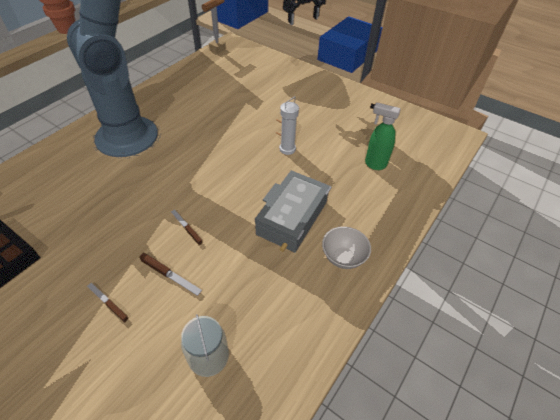

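View pics/side0.png

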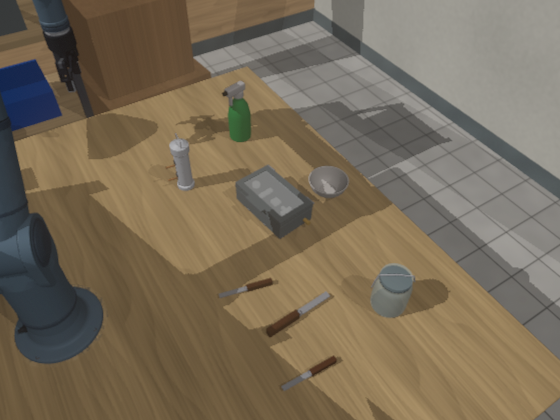

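The scene shows the robot at top left. The large widger has its handle at about (157,264) and its tip at (200,291), with two smaller look-alikes at (187,228) and (108,302). The timer is at (293,208), the bowl at (347,247), the feeder at (289,128), the spray at (381,140) and the jar at (205,345). In the side view the widger's handle is at (284,321) and its tip at (329,297), and the timer is at (273,200).

```bash
cat > h.py <<'E'
from bench import *
import cv2,numpy as np
from scipy.spatial.transform import Rotation as R
def cam(n,s=None):
    p=camera_params(n);K=np.array(p["camera_matrix"])
    if n=="wrist":
        s=s or observe();T=np.eye(4);T[:3,:3]=R.from_quat(s["orientation"]).as_matrix();T[:3,3]=s["ee_pos"];M=T@np.array(p["mount"])
    else: M=np.array(p["cam_to_world"])
    return K,M,p
def ray(c,uv):
    K,M,_=c;d=np.linalg.inv(K)@[uv[0],uv[1],1];d=M[:3,:3]@(d*[1,-1,-1]);return M[:3,3],d/np.linalg.norm(d)
def onz(c,uv,z):
    o,d=ray(c,uv);return o+d*(z-o[2])/d[2]
def proj(c,X):
    K,M,_=c;x=M[:3,:3].T@(np.asarray(X,float)-M[:3,3]);x=K@(x*[1,-1,-1]);return x[:2]/x[2]
def tri(rs):
    A=0;b=0
    for o,d in rs:
        P=np.eye(3)-np.outer(d,d);A=A+P;b=b+P@o
    X=np.linalg.solve(A,b);return X,max(np.linalg.norm((np.eye(3)-np.outer(d,d))@(X-o)) for o,d in rs)
E
python3 - <<'E'
from h import *
print([list(camera_params(n)) for n in("scene","wrist")])
a,b=cam("scene"),cam("side")
np.set_printoptions(precision=3,suppress=True)
for n,u,v in[("handle",(157,264),(284,321)),("tip",(200,291),(329,297)),("front",(172,275),(300,313)),("timer",(293,200),(273,195)),("feeder",(289,105),(180,146)),("bowl",(347,247),(328,183)),("jar",(203,335),(394,278)),("spray",(385,110),(236,89))]:
    print(n,*tri([ray(a,u),ray(b,v)]))
I=[cv2.resize(cv2.imread(f"pics/{n}0.png")[y:y+100,x:x+130],(780,600),interpolation=cv2.INTER_CUBIC)for n,x,y in(("scene",235,155),("side",210,150))]
cv2.imwrite("pics/c1.png",cv2.resize(np.vstack(I),(390,600)))
cv2.imwrite("pics/c1.png",np.hstack([cv2.resize(i,(400,308)) for i in I]))
E
```

```text
[['camera_matrix', 'cam_to_world'], ['camera_matrix', 'mount']]
handle [ 0.454 -0.283  0.013] 0.0011274678362901568
tip [ 0.588 -0.277  0.007] 0.006700690230243924
front [ 0.502 -0.281  0.005] 0.001821805289900357
timer [0.626 0.046 0.065] 0.0054040778978844675
feeder [0.455 0.262 0.164] 0.0055119229894277175
bowl [0.807 0.025 0.034] 0.003819233482089087
jar [ 0.703 -0.368  0.106] 0.00042255128246231256
spray [0.698 0.373 0.196] 0.0009698940706336371
```

View pics/c1.png

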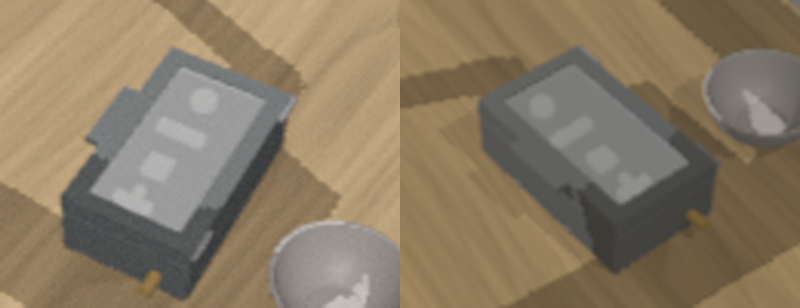

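The crop shows the keys from timer +y to -y: round, bar, square, cross. The lip faces the robot on the -x side. The widger lies along +x with its grip near (0.47,-0.28). Next I move the wrist camera over the timer.

Emit:
step_arm(
  plan=[
    [[0,0,0],[0,0,-6.4],-1],
    [[0,0,0],[0,0,-6.4],-1],
    [[0,0,0],[0,0,-6.4],-1],
    [[0,0,0],[0,0,-6.4],-1],
    [[-17,-34.6,-1],[0,0,0],-1],
    [[-17,-34.6,-1],[0,0,0],-1],
    [[-17,-34.6,-1],[0,0,0],-1],
    [[-17,-34.6,-1],[0,0,0],-1],
    [[-17,-34.6,-1],[0,0,0],-1],
    [[-17,-34.6,-1],[0,0,0],-1],
    [[-17,-34.6,-1],[0,0,0],-1],
    [[-17,-34.6,-1],[0,0,0],-1],
    [[-17,-34.6,-1],[0,0,0],-1],
    [[-17,-34.6,-1],[0,0,0],-1],
    [[-17,-34.6,-1],[0,0,0],-1],
    [[-17,-34.6,-1],[0,0,0],-1],
    [[-17,-34.6,-1],[0,0,0],-1],
    [[-17,-34.6,-1],[0,0,0],-1],
    [[0,0,0],[0,0,0],-1],
    [[0,0,0],[0,0,0],-1],
  ],
)

```text
clock: 1.77
ee_pos: [0.5199, 0.0967, 0.4184]
orientation: [0.005, 1.0, -0.0, -0.0]
ft_force: [-0.2, 0.6, -0.5]
finger_gap: 1.002
grasp_force: 0.0
```

```bash
cat > snap.py <<'E'
import sys,pickle
from h import *
n=sys.argv[1];s=observe();f=grab_frame("wrist");cv2.imwrite(f"pics/{n}.png",f);pickle.dump(s,open(f"{n}.pkl","wb"));print(s["ee_pos"],s["orientation"],s["q"])
E
python3 snap.py w1
```

```text
[0.51985737 0.09670675 0.41839531] [ 5.17422016e-03  9.99986497e-01 -4.48002354e-04 -1.79427509e-04] [-0.55261801  0.13957204  0.31727614  1.88639603 -0.04728795  1.12350829
  1.34271063]
```

Emit:
step_arm(
  plan=[
    [[-12,-30,0],[0,0,0],-1],
    [[-12,-30,0],[0,0,0],-1],
    [[-12,-30,0],[0,0,0],-1],
    [[-12,-30,0],[0,0,0],-1],
    [[0,0,0],[0,0,0],-1],
    [[0,0,0],[0,0,0],-1],
  ],
)

```text
clock: 2.32
ee_pos: [0.5669, -0.0204, 0.4183]
orientation: [0.002, 1.0, -0.0, -0.0]
ft_force: [-0.1, 0.5, 0.6]
finger_gap: 0.998
grasp_force: 0.0
```

```bash
python3 snap.py w2
```

```text
[ 0.56685082 -0.0203544   0.41825211] [ 2.40178387e-03  9.99997025e-01 -3.83512072e-05 -4.24732998e-04] [-0.39022783  0.2218984   0.40633508  1.80236494 -0.09590242  1.13748744
  1.61360743]
```

Emit:
step_arm(
  plan=[
    [[25,-32,0],[0,0,0],-1],
    [[25,-32,0],[0,0,0],-1],
    [[25,-32,0],[0,0,0],-1],
    [[25,-32,0],[0,0,0],-1],
    [[25,-32,0],[0,0,0],-1],
    [[25,-32,0],[0,0,0],-1],
    [[0,0,0],[0,0,0],-1],
    [[0,0,0],[0,0,0],-1],
  ],
)

```text
clock: 3.03
ee_pos: [0.4151, -0.2112, 0.4187]
orientation: [0.002, 1.0, 0.001, 0.0]
ft_force: [0.8, 0.7, -0.1]
finger_gap: 1.001
grasp_force: 0.0
```

```bash
python3 snap.py w3
```

```text
[ 0.41513511 -0.21118253  0.41866227] [2.16154728e-03 9.99997164e-01 9.42339955e-04 3.35245729e-04] [-1.81501867e-01 -5.11979677e-03  5.69680185e-01  2.03083263e+00
  8.49661115e-04  1.11515984e+00  1.95427156e+00]
```

Emit:
step_arm(
  plan=[
    [[5,-35,0],[0,0,0],-1],
    [[5,-35,0],[0,0,0],-1],
    [[5,-35,0],[0,0,0],-1],
    [[0,0,0],[0,0,0],-1],
    [[0,0,0],[0,0,0],-1],
  ],
)

```text
clock: 3.5
ee_pos: [0.4024, -0.3158, 0.4185]
orientation: [0.001, 1.0, -0.0, -0.0]
ft_force: [-0.6, 0.7, -0.1]
finger_gap: 1.003
grasp_force: 0.0
```

```bash
python3 snap.py w4; python3 -c "
import cv2,numpy as np
I=[cv2.resize(cv2.imread(f'pics/w{i}.png'),(400,300),interpolation=cv2.INTER_AREA) for i in (1,2,3,4)]
cv2.imwrite('pics/m1.png',np.vstack([np.hstack(I[:2]),np.hstack(I[2:])]))"
```

```text
[ 0.4023545  -0.3157728   0.41849831] [ 1.10049062e-03  9.99999348e-01 -1.35830487e-04 -2.74377327e-04] [-0.05089478  0.11173413  0.6847942   1.93786227 -0.07788693  1.11852143
  2.23354548]
```

View pics/m1.png

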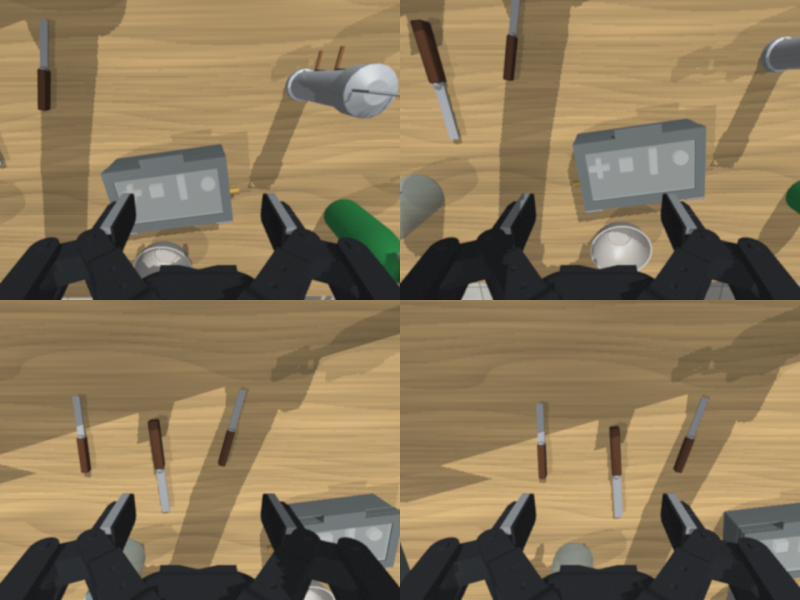

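The montage is at 1/1.4 scale. In w2 the timer is at (640,165) with the keys, left to right, cross (599,167), square (626,164), bar (654,160) and round (681,157), and the lip at (637,132). In w3 and w4 the large widger runs from the handle end at (153,420) and (615,428) to the tip at (166,511) and (618,516).

```bash
cat > seg.py <<'E'
from h import *
import pickle
np.set_printoptions(precision=4,suppress=True)
def L(n): return cv2.imread(f"pics/{n}.png"),cam("wrist",pickle.load(open(n+".pkl","rb")))
if __name__=="__main__":
    rs={}
    for n,roi in(("w3",(190,150,60,150)),("w4",(285,165,50,150))):
        f,c=L(n);x,y,w,h=roi;hsv=cv2.cvtColor(f,cv2.COLOR_BGR2HSV)[y:y+h,x:x+w]
        m={"handle":cv2.inRange(hsv,(0,60,20),(25,255,115)),"blade":cv2.inRange(hsv,(0,0,110),(179,50,255))}
        for k,mm in m.items():
            cs=max(cv2.findContours(mm,cv2.RETR_EXTERNAL,cv2.CHAIN_APPROX_NONE)[0],key=cv2.contourArea)
            box=cv2.boxPoints(cv2.minAreaRect(cs))+[x,y]; box=box[np.argsort(box[:,1])]
            t,b=box[:2].mean(0),box[2:].mean(0)
            print(n,k,cv2.contourArea(cs),t,b,onz(c,t,.011),onz(c,b,.011)); rs.setdefault(k,[]).append((ray(c,t),ray(c,b)))
    for k,v in rs.items(): print(k,*[tri([r[i] for r in v]) for i in(0,1)])
    for n,roi in(("w1",(140,200,200,150)),("w2",(240,160,190,140))):
        f,c=L(n);x,y,w,h=roi;g=cv2.cvtColor(f,cv2.COLOR_BGR2HSV)[y:y+h,x:x+w]
        for p in((637,132),(640,180),(626,164),(590,183)) if n=="w2" else ():
            q=(int((p[0]-400)*1.4),int(p[1]*1.4));print(q,f[q[1],q[0]],g[q[1]-y,q[0]-x])
E
python3 seg.py
```

```text
w3 handle 1164.5 [217.8803 164.858 ] [229.1988 235.0325] [ 0.4018 -0.2839  0.011 ] [ 0.4961 -0.2752  0.011 ]
w3 blade 665.0 [223.9127 236.345 ] [231.9389 296.5415] [ 0.498  -0.2824  0.011 ] [ 0.5921 -0.2766  0.011 ]
w4 handle 963.0 [301.1023 174.9541] [304.0104 244.7496] [ 0.4017 -0.2864  0.011 ] [ 0.4974 -0.2804  0.011 ]
w4 blade 642.5 [302.7172 245.0611] [305.5226 303.9751] [ 0.4979 -0.2821  0.011 ] [ 0.5916 -0.2758  0.011 ]
handle (array([ 0.4037, -0.2857,  0.0017]), np.float64(7.598920188585398e-05)) (array([ 0.5053, -0.2786, -0.0077]), np.float64(0.0009189901553214107))
blade (array([ 0.4976, -0.2822,  0.0118]), np.float64(6.099211751409266e-05)) (array([ 0.59  , -0.2761,  0.0136]), np.float64(0.00023129528339025052))
(331, 184) [114 115 107] [ 86  18 115]
(336, 251) [148 148 144] [ 90   7 148]
(316, 229) [176 177 173] [ 83   6 177]
(266, 256) [139 138 133] [ 95  11 139]
```

```bash
cat > tim.py <<'E'
from seg import *
K={}
for n,roi in(("w1",(140,200,175,120)),("w2",(240,160,190,140))):
    f,c=L(n);x,y,w,h=roi;hsv=cv2.cvtColor(f,cv2.COLOR_BGR2HSV)
    m=np.zeros(f.shape[:2],np.uint8);m[y:y+h,x:x+w]=cv2.inRange(hsv,(0,0,160),(179,25,255))[y:y+h,x:x+w]
    k,_,st,ce=cv2.connectedComponentsWithStats(m)
    l=sorted([(ce[i][0],ce[i][1],st[i][4],st[i][2],st[i][3]) for i in range(1,k) if 80<st[i][4]<1500])
    for a in l: print(n,np.round(a,1),onz(c,a[:2],.06)[:2])
    K[n]=(c,l)
    g=np.zeros_like(m);g[y:y+h,x:x+w]=cv2.inRange(hsv,(0,0,105),(179,40,255))[y:y+h,x:x+w]
    co=max(cv2.findContours(g,cv2.RETR_EXTERNAL,cv2.CHAIN_APPROX_NONE)[0],key=cv2.contourArea)
    print("top",cv2.contourArea(co)); ap=cv2.approxPolyDP(co,4,True)[:,0]
    for p in ap: print("  ",p,onz(c,p,.066)[:2])
E
python3 tim.py; python3 -c "
import cv2;f=cv2.imread('pics/w2.png')[150:310,230:440];cv2.imwrite('pics/c2.png',cv2.resize(f,None,fx=3.7,fy=3.7,interpolation=cv2.INTER_CUBIC))"
```

```text
w1 [186.  266.8 225.   27.   21. ] [ 0.6196 -0.0148]
w1 [218.8 266.6 366.   22.   21. ] [0.6197 0.0247]
w1 [254.5 261.6 375.   16.   36. ] [0.6135 0.0679]
w1 [290.8 257.1 322.   20.   21. ] [0.6079 0.1113]
top 13678.0
   [314 220] [0.5587 0.1368]
   [258 227] [0.5665 0.0739]
   [252 216] [0.5532 0.0677]
   [195 224] [0.5621 0.0032]
   [193 237] [ 0.578  -0.0007]
   [142 242] [ 0.5837 -0.0599]
   [154 283] [ 0.6379 -0.0537]
   [164 282] [ 0.6367 -0.0415]
   [141 319] [ 0.6899 -0.0775]
   [153 319] [ 0.6901 -0.0624]
   [181 270] [ 0.6205 -0.0192]
   [188 273] [ 0.6246 -0.0113]
   [191 293] [ 0.6524 -0.0106]
   [187 319] [ 0.6905 -0.0195]
   [314 311] [0.6801 0.1402]
w2 [278.5 235.1 461.   30.   31. ] [ 0.6261 -0.0195]
w2 [316.1 230.2 404.   21.   22. ] [0.6202 0.0238]
w2 [354.  224.7 445.   14.   39. ] [0.6136 0.067 ]
w2 [392.4 220.3 389.   24.   22. ] [0.6084 0.1104]
top 17788.5
   [427 177] [0.5569 0.1391]
   [367 186] [0.5664 0.0761]
   [365 174] [0.5533 0.0728]
   [301 182] [0.5616 0.0049]
   [297 196] [0.5772 0.0008]
   [242 202] [ 0.5838 -0.0594]
   [260 297] [ 0.7057 -0.0425]
   [361 283] [0.6866 0.0795]
   [366 271] [0.6703 0.0841]
   [374 269] [0.6676 0.0933]
   [389 297] [0.7065 0.1154]
   [402 299] [0.7095 0.1317]
   [390 280] [0.6827 0.1139]
   [425 276] [0.6774 0.155 ]
```

View pics/c2.png

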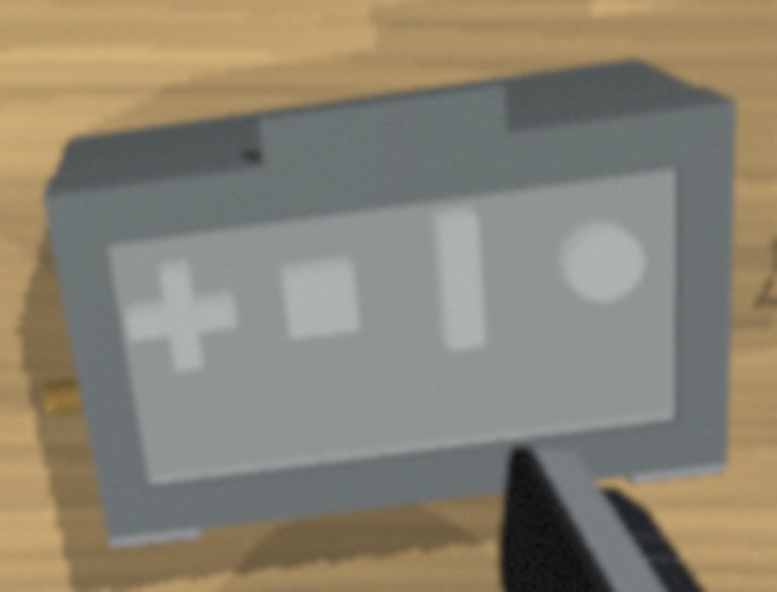

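The crop shows the shut cover with its lip in the middle of the near edge. The keys, left to right, are cross, square, bar and round, and the crop agrees with the segmentation. The timer origin is about (0.627,0.047) with yaw 0.136. The widger grip is about (0.468,-0.284) with yaw 0.065. Now the grasp.

Emit:
step_arm(
  plan=[
    [[0,0,0],[0,0,-3.8],-1],
    [[-33.8,13.7,0],[0,0,0],-1],
    [[-33.8,13.7,0],[0,0,0],-1],
    [[0,0,40],[0,0,0],-1],
    [[0,0,40],[0,0,0],-1],
    [[0,0,40],[0,0,0],-1],
    [[0,0,40],[0,0,0],-1],
    [[0,0,30],[0,0,0],-1],
    [[0,0,25],[0,0,0],-1],
    [[0,0,15],[0,0,0],-1],
    [[0,0,11],[0,0,0],-1],
    [[0,0,0],[0,0,0],-1],
    [[0,0,0],[0,0,0],-1],
  ],
)

```text
clock: 4.63
ee_pos: [0.4677, -0.2829, 0.1774]
orientation: [-0.033, 0.999, 0.001, -0.0]
ft_force: [1.2, 0.7, -0.4]
finger_gap: 0.997
grasp_force: 0.0
```

```bash
python3 snap.py w5; python3 -c "
import cv2;cv2.imwrite('pics/w5s.png',cv2.resize(cv2.imread('pics/w5.png'),(480,360)))"
```

```text
[ 0.46765613 -0.28291739  0.17736027] [-3.32017380e-02  9.99448361e-01  7.75336515e-04 -1.29832188e-04] [ 0.06096533  0.556199    0.48724991  2.0040773  -0.40740199  0.67749781
  2.44564086]
```

View pics/w5s.png

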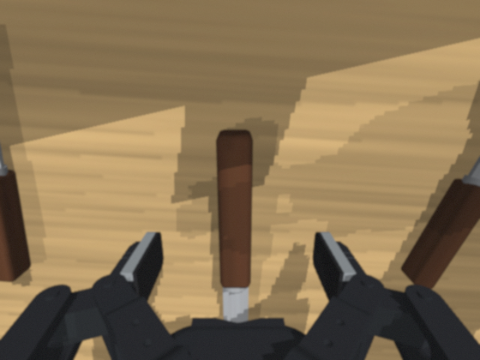

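The handle, at (236,210), is centred between the pads at (150,255) and (328,255) and lined up with them. I close the gripper.

Emit:
step_arm(
  plan=[
    [[0,0,0],[0,0,0],1],
    [[0,0,0],[0,0,0],1],
    [[0,0,0],[0,0,0],1],
    [[0,0,0],[0,0,0],1],
    [[0,0,0],[0,0,0],1],
    [[0,0,0],[0,0,0],1],
    [[0,0,0],[0,0,0],1],
    [[0,0,0],[0,0,0],1],
    [[0,0,0],[0,0,0],1],
    [[0,0,0],[0,0,0],1],
  ],
)

```text
clock: 5.52
ee_pos: [0.4669, -0.2851, 0.1782]
orientation: [-0.032, 1.0, -0.0, 0.0]
ft_force: [0.2, 0.0, 6.4]
finger_gap: 0.198
grasp_force: 61.0
```

Emit:
step_arm(
  plan=[
    [[0,0,-15],[0,0,0],1],
    [[0,0,-30],[0,0,0],1],
    [[0,0,-35],[0,0,0],1],
    [[0,0,-30],[0,0,-4.1],1],
    [[3.9,38.4,0],[0,0,0],1],
    [[3.9,38.4,0],[0,0,0],1],
    [[3.9,38.4,0],[0,0,0],1],
    [[3.9,38.4,0],[0,0,0],1],
    [[3.9,38.4,0],[0,0,0],1],
    [[3.9,38.4,0],[0,0,0],1],
    [[3.9,38.4,0],[0,0,0],1],
    [[3.9,38.4,0],[0,0,0],1],
    [[0,0,27],[0,0,0],1],
    [[0,0,25],[0,0,0],1],
    [[0,0,15],[0,0,0],1],
    [[0,0,0],[0,0,0],1],
    [[0,0,0],[0,0,0],1],
  ],
)

```text
clock: 6.93
ee_pos: [0.3934, 0.0152, 0.2197]
orientation: [-0.067, 0.998, -0.001, -0.002]
ft_force: [-0.1, 0.5, -0.6]
finger_gap: 0.196
grasp_force: 60.2
```

```bash
python3 snap.py w6; python3 - <<'E'
from h import *
o=np.array([.627,.0469]);X=np.array([.991,.136]);Y=np.array([-.136,.991])
s=observe();c=cam("wrist",s);print("tcp timer",(s["ee_pos"][:2]-o)@X,(s["ee_pos"][:2]-o)@Y,s["ee_pos"][2])
Rm=R.from_quat(s["orientation"]).as_matrix();tip=s["ee_pos"]+Rm@[-.1245,0,.167];print("tip",tip,(tip[:2]-o)@X,(tip[:2]-o)@Y, R.from_quat(s["orientation"]).as_euler("xyz",degrees=True))
I=[]
for n in("scene","side"):
    f=grab_frame(n);cv2.imwrite(f"pics/{n}1.png",f);u=proj(cam(n),tip);x,y=(u-[60,50]).astype(int)
    print(n,u,x,y);I.append(cv2.resize(f[y:y+100,x:x+120],(400,333),interpolation=cv2.INTER_CUBIC))
cv2.imwrite("pics/t1.png",np.hstack(I))
E
```

```text
[0.39341516 0.01520027 0.21974463] [-6.72797727e-02  9.97732337e-01 -5.44187617e-04 -1.82203496e-03] [-0.53023787  0.20775317  0.41319244  2.3381482  -0.14127345  0.6211798
  1.69592471]
tcp timer -0.2349459569300382 0.00022749609010610313 0.22064072927559095
tip [0.51751192 0.03178337 0.05353046] -0.11055854558253289 -9.019856734226317e-05 [-1.79977291e+02 -5.07846629e-02 -1.72301659e+02]
scene [256.26537107 189.66167598] 196 139
side [241.17108454 214.47413497] 181 164
```

View pics/t1.png

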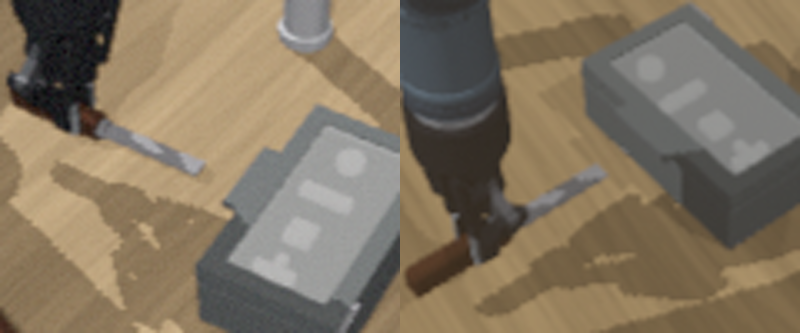

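The scene crop puts the blade tip at (203,168) and the side crop at (605,173). Both match the predicted tip to about 1.5 px. The blade points at the middle of the lip from below, so I insert it.

Emit:
step_arm(
  plan=[
    [[-15,0,0],[0,0,0],1],
    [[-15,0,0],[0,0,0],1],
    [[-10,0,0],[0,0,0],1],
    [[-6,0,0],[0,0,0],1],
    [[0,0,0],[0,0,0],1],
    [[0,0,-3],[0,0,0],1],
    [[0,0,-3],[0,0,0],1],
    [[0,0,-3],[0,0,0],1],
    [[0,0,-3],[0,0,0],1],
    [[0,0,0],[0,0,0],1],
  ],
)

```text
clock: 7.92
ee_pos: [0.4394, 0.0215, 0.233]
orientation: [-0.067, 0.998, 0.0, -0.0]
ft_force: [-0.6, -0.3, -2.1]
finger_gap: 0.194
grasp_force: 60.1
```

```bash
python3 - <<'E'
import numpy as np
p=lambda r,t:np.array([-r*np.cos(t)-1.5*np.sin(t), r*np.sin(t)-1.5*np.cos(t)])
th=np.linspace(.04,1.84,19);r=np.interp(th,[.04,.5,1.84],[124,118,116]);P=np.array([p(a,b) for a,b in zip(r,th)])
print(P[0],P[-1]);print([[round(-d[0],1),0,round(-d[1],1)] for d in np.diff(P,axis=0)])
from h import *
o=np.array([.627,.0469]);X=np.array([.991,.136]);s=observe();print((s["ee_pos"][:2]-o)@X,s["ee_pos"][2],s["ft_force"],s["ft_torque"])
E
```

```text
[-123.96079723    3.45987728] [ 29.40583508 112.22097337]
[[np.float64(-2.3), 0, np.float64(-12.2)], [np.float64(-3.4), 0, np.float64(-11.8)], [np.float64(-4.6), 0, np.float64(-11.2)], [np.float64(-5.6), 0, np.float64(-10.6)], [np.float64(-6.2), 0, np.float64(-10.1)], [np.float64(-6.6), 0, np.float64(-9.8)], [np.float64(-7.5), 0, np.float64(-9.1)], [np.float64(-8.3), 0, np.float64(-8.3)], [np.float64(-9.1), 0, np.float64(-7.4)], [np.float64(-9.8), 0, np.float64(-6.4)], [np.float64(-10.4), 0, np.float64(-5.4)], [np.float64(-10.9), 0, np.float64(-4.3)], [np.float64(-11.2), 0, np.float64(-3.2)], [np.float64(-11.5), 0, np.float64(-2.1)], [np.float64(-11.6), 0, np.float64(-0.9)], [np.float64(-11.6), 0, np.float64(0.2)], [np.float64(-11.5), 0, np.float64(1.4)], [np.float64(-11.3), 0, np.float64(2.5)]]
-0.1893975395616174 0.2330095912064366 [-0.59595943 -0.33021878 -2.08897523] [-0.1486911   0.12948429 -0.04347616]
```

The 2 N downward load shows the blade is lifting the lip. I follow the first half of the arc.

Emit:
step_arm(
  plan=[
    [[-2.3,0,-12.2],[0,0,0],1],
    [[-3.4,0,-11.8],[0,0,0],1],
    [[-4.6,0,-11.2],[0,0,0],1],
    [[-5.6,0,-10.6],[0,0,0],1],
    [[-6.2,0,-10.1],[0,0,0],1],
    [[-6.6,0,-9.8],[0,0,0],1],
    [[-7.5,0,-9.1],[0,0,0],1],
    [[-8.3,0,-8.3],[0,0,0],1],
  ],
)

```text
clock: 8.58
ee_pos: [0.4836, 0.0275, 0.3159]
orientation: [-0.067, 0.998, 0.0, -0.001]
ft_force: [-1.3, -0.4, -2.2]
finger_gap: 0.194
grasp_force: 60.1
```

```bash
python3 - <<'E'
from h import *
I=[]
for n,x,y in(("scene",190,110),("side",170,120)):
    f=grab_frame(n);I.append(cv2.resize(f[y:y+130,x:x+150],(400,347),interpolation=cv2.INTER_CUBIC))
cv2.imwrite("pics/t2.png",np.hstack(I));print(observe()["ft_force"],observe()["ee_pos"])
E
```

```text
[ 0.52759402  0.03051004 -0.05731369] [0.48614932 0.02794293 0.31754382]
```

View pics/t2.png

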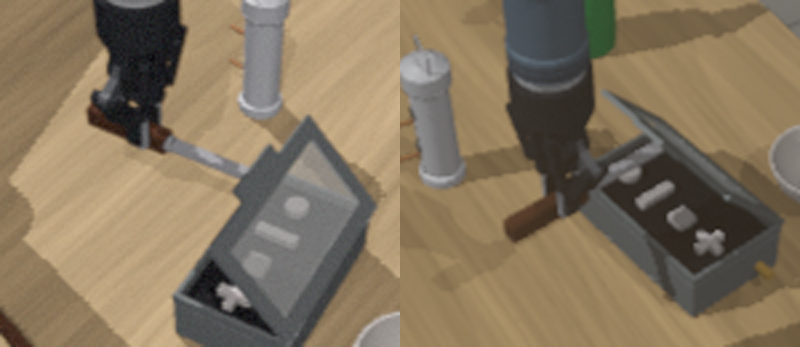

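Both crops show the blade tip under the lip and the cover about 45° open, so I continue.

Emit:
step_arm(
  plan=[
    [[-9.1,0,-7.4],[0,0,0],1],
    [[-9.8,0,-6.4],[0,0,0],1],
    [[-10.4,0,-5.4],[0,0,0],1],
    [[-10.9,0,-4.3],[0,0,0],1],
    [[-11.2,0,-3.2],[0,0,0],1],
    [[-11.5,0,-2.1],[0,0,0],1],
    [[-11.6,0,-0.9],[0,0,0],1],
    [[-11.6,0,0.2],[0,0,0],1],
    [[-11.5,0,1.4],[0,0,0],1],
    [[-11.3,0,2.5],[0,0,0],1],
    [[0,0,0],[0,0,0],1],
    [[0,0,0],[0,0,0],1],
  ],
)

```text
clock: 9.68
ee_pos: [0.5921, 0.0425, 0.3408]
orientation: [-0.068, 0.998, -0.0, -0.0]
ft_force: [0.6, 0.2, -2.5]
finger_gap: 0.193
grasp_force: 60.2
```

```bash
python3 - <<'E'
from h import *
I=[]
for n,x,y in(("scene",210,90),("side",190,90)):
    f=grab_frame(n);I.append(cv2.resize(f[y:y+130,x:x+150],(400,347),interpolation=cv2.INTER_CUBIC))
cv2.imwrite("pics/t3.png",np.hstack(I));s=observe();print(s["ft_force"],s["ee_pos"],s["q"])
E
```

```text
[-0.22653016 -0.02268297 -2.57786544] [0.5914419  0.04209313 0.34096286] [-0.49710393  0.36062327  0.43172626  1.81471149 -0.17565162  1.00505503
  1.71049322]
```

View pics/t3.png

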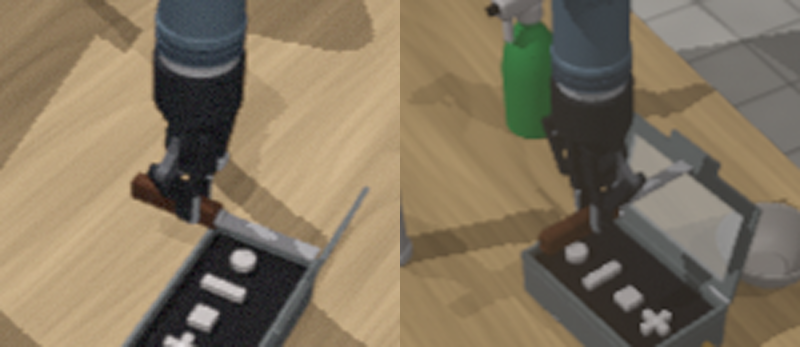

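The scene crop shows the cover edge-on, so its plane passes through that camera. That gives an angle of about 1.84 rad. I retract and carry the widger back to where it lay.

Emit:
step_arm(
  plan=[
    [[8,0,1],[0,0,0],1],
    [[25,0,0],[0,0,0],1],
    [[32,0,0],[0,0,0],1],
    [[35,0,0],[0,0,0],1],
    [[30,0,0],[0,0,4.1],1],
    [[2,-38.7,0],[0,0,0],1],
    [[2,-38.7,0],[0,0,0],1],
    [[2,-38.7,0],[0,0,0],1],
    [[2,-38.7,0],[0,0,0],1],
    [[2,-38.7,0],[0,0,0],1],
    [[2,-38.7,0],[0,0,0],1],
    [[2,-38.7,0],[0,0,0],1],
    [[2,-38.7,0],[0,0,0],1],
    [[0,0,35],[0,0,0],1],
    [[0,0,35],[0,0,0],1],
    [[0,0,35],[0,0,0],1],
    [[0,0,25],[0,0,0],1],
    [[0,0,12],[0,0,0],1],
    [[0,0,0],[0,0,0],1],
    [[0,0,0],[0,0,0],1],
  ],
)

```text
clock: 11.45
ee_pos: [0.4666, -0.2852, 0.1988]
orientation: [-0.032, 1.0, 0.0, -0.0]
ft_force: [0.0, -0.2, -1.4]
finger_gap: 0.192
grasp_force: 60.2
```

```bash
python3 snap.py w7; python3 - <<'E'
from h import *
s=observe();print(s["ft_force"],s["ft_torque"])
I=[cv2.imread("pics/w7.png")[:, :]]
for n,x,y,u,v in(("scene",120,220,100,90),("side",250,270,100,90)):
    f=grab_frame(n);cv2.imwrite(f"pics/{n}2.png",f);I.append(cv2.resize(f[y:y+v,x:x+u],(300,210),interpolation=cv2.INTER_CUBIC))
cv2.imwrite("pics/t4.png",np.hstack([I[0],np.vstack(I[1:])])[:, :800] if 0 else cv2.resize(np.hstack([I[0],np.vstack(I[1:])]),(800,391)))
E
```

```text
[ 0.46659459 -0.28522359  0.19879984] [-3.15614382e-02  9.99501811e-01  5.11649393e-05 -5.16434231e-05] [ 0.01383167  0.52897981  0.55005793  2.00243137 -0.4116744   0.71995324
  2.45185751]
[ 0.51085009 -0.52306774 -0.56982383] [ 0.07558416  0.06163467 -0.03313318]
```

View pics/t4.png

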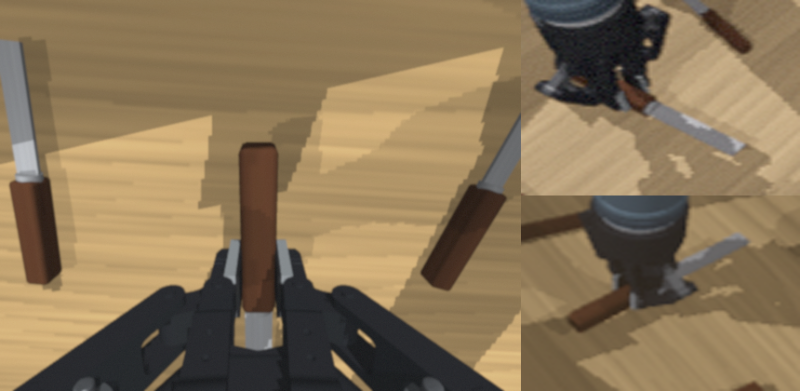

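The widger is still firmly held between the pads at (258,270) and looks level, about 20 mm above the bench. I lower it gently.

Emit:
step_arm(
  plan=[
    [[0,0,8],[0,0,0],1],
    [[0,0,5],[0,0,0],1],
    [[0,0,4],[0,0,0],1],
    [[0,0,2],[0,0,0],1],
    [[0,0,0.7],[0,0,0],1],
    [[0,0,0],[0,0,0],1],
    [[0,0,0],[0,0,0],1],
  ],
)

```text
clock: 12.18
ee_pos: [0.4669, -0.2853, 0.1786]
orientation: [-0.032, 0.999, -0.0, 0.0]
ft_force: [0.1, -0.6, -0.7]
finger_gap: 0.194
grasp_force: 60.3
```

Emit:
step_arm(
  plan=[
    [[0,0,0.5],[0,0,0],1],
    [[0,0,0.5],[0,0,0],1],
    [[0,0,0],[0,0,0],1],
    [[0,0,0],[0,0,0],1],
  ],
)

```text
clock: 12.52
ee_pos: [0.4669, -0.2855, 0.1783]
orientation: [-0.032, 1.0, 0.0, 0.0]
ft_force: [-1.3, 0.9, 4.8]
finger_gap: 0.191
grasp_force: 61.0
```

Contact at 4.8 N, the same height as at the grasp. I release and lift.

Emit:
step_arm(
  plan=[
    [[0,0,0],[0,0,0],0.4],
    [[0,0,0],[0,0,0],0.2],
    [[0,0,0],[0,0,0],0],
    [[0,0,0],[0,0,0],-0.3],
    [[0,0,0],[0,0,0],-0.3],
    [[0,0,0],[0,0,0],-0.3],
    [[0,0,0],[0,0,0],-0.3],
    [[0,0,-10],[0,0,0],-0.3],
    [[0,0,-20],[0,0,0],-0.3],
    [[0,0,-35],[0,0,0],-0.3],
    [[0,0,-40],[0,0,0],-0.3],
    [[0,0,-40],[0,0,0],-0.3],
    [[0,0,-40],[0,0,0],-0.3],
    [[0,0,-35],[0,0,0],-0.3],
    [[25,0,0],[0,0,0],-1],
    [[25,0,0],[0,0,0],-1],
    [[0,0,0],[0,0,0],-1],
    [[0,0,0],[0,0,0],-1],
  ],
)

```text
clock: 14.02
ee_pos: [0.4151, -0.2891, 0.3983]
orientation: [-0.03, 1.0, 0.001, 0.001]
ft_force: [-0.1, -0.2, -0.3]
finger_gap: 0.998
grasp_force: 0.0
```

```bash
python3 snap.py w8; python3 - <<'E'
from seg import *
f,c=L("w8");hsv=cv2.cvtColor(f,cv2.COLOR_BGR2HSV)
for nm,lo,hi in(("brown",(0,60,20),(25,255,115)),("blade",(0,0,110),(179,50,255))):
    m=cv2.inRange(hsv,lo,hi)
    for k in cv2.findContours(m,cv2.RETR_EXTERNAL,cv2.CHAIN_APPROX_NONE)[0]:
        A=cv2.contourArea(k)
        if A<350: continue
        b=cv2.boxPoints(cv2.minAreaRect(k));b=b[np.argsort(b[:,1])];t,e=b[:2].mean(0),b[2:].mean(0)
        print(nm,A,t,e,onz(c,t,.011)[:2],onz(c,e,.011)[:2])
E
```

```text
[ 0.41508633 -0.2891058   0.39830678] [-3.02053946e-02  9.99543155e-01  6.83639144e-04  8.04963636e-04] [-0.15002241  0.12696647  0.73371772  1.97422048 -0.09890973  1.07436407
  2.25807668]
brown 765.0 [390.1725 190.931 ] [367.7242 243.3104] [ 0.4221 -0.1525] [ 0.4924 -0.1687]
brown 607.5 [168.5 188. ] [168.5 242. ] [ 0.4343 -0.4181] [ 0.5056 -0.422 ]
brown 1105.5 [281.5 168. ] [281.5 243. ] [ 0.4021 -0.2846] [ 0.4985 -0.2785]
brown 1141.0 [481. 104.] [481. 125.] [ 0.3183 -0.0708] [ 0.3403 -0.0647]
blade 1858.5 [198.651  340.9717] [219.8302 379.0943] [ 0.6599 -0.3874] [ 0.7298 -0.3571]
blade 584.5 [173.77   267.5141] [146.0155 325.0789] [ 0.5421 -0.4172] [ 0.6365 -0.4607]
blade 596.5 [380.6 267.2] [408.8 323.6] [ 0.5255 -0.1465] [ 0.6121 -0.0918]
blade 689.0 [277.5 243. ] [277.5 305. ] [ 0.4988 -0.2835] [ 0.5921 -0.278 ]
blade 588.5 [414.1035 134.7586] [389.1207 193.0517] [ 0.3553 -0.1373] [ 0.4248 -0.1533]
blade 614.5 [167.5 128. ] [167.5 190. ] [ 0.3644 -0.4154] [ 0.4369 -0.4194]
```

The widger lies flat where it was, with its tip at (0.592,-0.278), and it is released. I shut the fingers and go above the round key.

Emit:
step_arm(
  plan=[
    [[0,0,0],[0,0,-4.3],1],
    [[-20.5,30.8,0],[0,0,0],1],
    [[-20.5,30.8,0],[0,0,0],1],
    [[-20.5,30.8,0],[0,0,0],1],
    [[-20.5,30.8,0],[0,0,0],1],
    [[-20.5,30.8,0],[0,0,0],1],
    [[-20.5,30.8,0],[0,0,0],1],
    [[-20.5,30.8,0],[0,0,0],1],
    [[-20.5,30.8,0],[0,0,0],1],
    [[-20.5,30.8,0],[0,0,0],1],
    [[-20.5,30.8,0],[0,0,0],1],
    [[-20.5,30.8,0],[0,0,0],1],
    [[-20.5,30.8,0],[0,0,0],1],
    [[0,0,0],[0,0,0],1],
    [[0,0,0],[0,0,0],1],
  ],
)

```text
clock: 15.32
ee_pos: [0.6103, 0.117, 0.3965]
orientation: [-0.073, 0.997, 0.0, -0.001]
ft_force: [-0.3, -0.4, -1.0]
finger_gap: -0.004
grasp_force: 0.0
```

```bash
python3 snap.py w9; python3 - <<'E'
from seg import *
f,c=L("w9");s=observe();print(s["finger_gap"])
hsv=cv2.cvtColor(f,cv2.COLOR_BGR2HSV);m=cv2.inRange(hsv,(0,0,150),(179,40,255))
k,_,st,ce=cv2.connectedComponentsWithStats(m)
Rm=R.from_quat(s["orientation"]).as_matrix()
for i in range(1,k):
    if 150<st[i][4]<6000:
        X=onz(c,ce[i],.06);print(st[i],ce[i],X[:2],"tool mm",1e3*(Rm.T@(X-s["ee_pos"])))
for n in("scene","side"):
    f=grab_frame(n);cv2.imwrite(f"pics/{n}3.png",f)
    m=cv2.inRange(cv2.cvtColor(f,cv2.COLOR_BGR2HSV),(0,0,150),(179,40,255));C=cam(n)
    k,_,st,ce=cv2.connectedComponentsWithStats(m)
    for i in range(1,k):
        X=onz(C,ce[i],.06)
        if 20<st[i][4]<400 and .57<X[0]<.66 and -.06<X[1]<.15: print(n,st[i][4],ce[i],X[:2])
E
```

```text
[0.61025376 0.11704175 0.39649464] [-7.32105179e-02  9.97316344e-01  2.20473039e-04 -5.29991094e-04] [-0.60193269  0.35468383  0.43054094  1.69490144 -0.16173063  1.12816477
  1.59201091]
0.006515193766080916
[ 527    0   33   67 1835] [544.442   31.4856] [0.433 0.328] tool mm [144.2936 237.4483 336.6667]
[419   3  92  80 597] [444.0503  43.0486] [0.4545 0.2437] tool mm [134.9407 150.9911 336.7325]
[100 139  83 116 611] [122.1293 187.581 ] [ 0.63  -0.041] tool mm [   1.5586 -155.7602  336.8241]
[222 167  14  43 522] [228.3046 187.8142] [0.6144 0.0669] tool mm [  1.7197 -46.7636 336.7247]
[126 171  34  34 556] [142.6007 187.2608] [ 0.6266 -0.0202] tool mm [   1.9763 -134.6929  336.8054]
[174 177  24  22 486] [185.4506 187.4938] [0.6205 0.0233] tool mm [  1.8943 -90.7362 336.7652]
[260 177  23  24 433] [271.0808 188.6697] [0.6089 0.1104] tool mm [  0.9772  -2.848  336.6835]
[282 259  11  42 338] [286.6627 279.2396] [0.7119 0.1428] tool mm [-105.521    14.5975  336.5169]
[   0  358   95   62 3348] [ 31.8934 383.9328] [ 0.9147 -0.1618] tool mm [-263.1906 -315.6302  336.5957]
scene 45 [300.7556 186.4444] [0.6104 0.1101]
scene 61 [293.1967 196.7541] [0.6155 0.0666]
scene 58 [285.7414 207.7931] [0.6221 0.0232]
scene 69 [277.6232 219.3913] [ 0.6281 -0.0207]
side 23 [255.3913 183.4348] [0.6083 0.1091]
side 30 [265.1    191.8667] [0.6146 0.0656]
side 35 [275.0286 200.5714] [0.6208 0.0223]
side 35 [285.1429 209.8   ] [ 0.6261 -0.0216]
```

Emit:
step_arm(
  plan=[
    [[0,0,38],[0,0,0],1],
    [[0,0,38],[0,0,0],1],
    [[0,0,38],[0,0,0],1],
    [[0,0,25],[0,0,0],1],
    [[0,0,10],[0,0,0],1],
    [[0,0,0],[0,0,0],1],
    [[0,0,0],[0,0,0],1],
    [[0,0,0],[0,0,0],1],
  ],
)

```text
clock: 16.13
ee_pos: [0.611, 0.111, 0.2512]
orientation: [-0.069, 0.998, 0.0, 0.002]
ft_force: [0.1, -0.6, 0.1]
finger_gap: 0.001
grasp_force: 0.0
```

Above the round key and centred to 2 mm. I press.

Emit:
step_arm(
  plan=[
    [[0,0,10],[0,0,0],1],
    [[0,0,5],[0,0,0],1],
    [[0,0,3],[0,0,0],1],
    [[0,0,3],[0,0,0],1],
    [[0,0,2],[0,0,0],1],
    [[0,0,1],[0,0,0],1],
    [[0,0,0],[0,0,0],1],
    [[0,0,0],[0,0,0],1],
  ],
)

```text
clock: 16.8
ee_pos: [0.6103, 0.1117, 0.2274]
orientation: [-0.069, 0.998, 0.001, 0.0]
ft_force: [-3.8, 0.3, 13.3]
finger_gap: -0.002
grasp_force: 6.9
```

13 N at the stop, so the round key is fully down. I hold it briefly, let it up and move to the square key.

Emit:
step_arm(
  plan=[
    [[0,0,0],[0,0,0],1],
    [[0,0,0],[0,0,0],1],
    [[0,0,-8],[0,0,0],1],
    [[0,0,-8],[0,0,0],1],
    [[0,0,-8],[0,0,0],1],
    [[0.7,-29.5,0],[0,0,0],1],
    [[0.7,-29.5,0],[0,0,0],1],
    [[0.7,-29.5,0],[0,0,0],1],
    [[0,0,0],[0,0,0],1],
    [[0,0,0],[0,0,0],1],
    [[0,0,0],[0,0,0],1],
    [[0,0,0],[0,0,0],1],
  ],
)

```text
clock: 17.8
ee_pos: [0.6195, 0.0255, 0.2483]
orientation: [-0.07, 0.998, 0.001, -0.0]
ft_force: [-0.0, 1.0, 0.5]
finger_gap: -0.002
grasp_force: 0.0
```

Emit:
step_arm(
  plan=[
    [[0,-1.5,8],[0,0,0],1],
    [[0,0,5],[0,0,0],1],
    [[0,0,3],[0,0,0],1],
    [[0,0,3],[0,0,0],1],
    [[0,0,2],[0,0,0],1],
    [[0,0,2],[0,0,0],1],
    [[0,0,0],[0,0,0],1],
    [[0,0,0],[0,0,0],1],
  ],
)

```text
clock: 18.47
ee_pos: [0.6197, 0.0231, 0.2274]
orientation: [-0.069, 0.998, 0.001, -0.001]
ft_force: [-5.8, 1.2, 12.5]
finger_gap: 0.001
grasp_force: 6.2
```

The square key is fully down at 12.5 N. I hold it, release it and move to the bar key.

Emit:
step_arm(
  plan=[
    [[0,0,0],[0,0,0],1],
    [[0,0,0],[0,0,0],1],
    [[0,0,-8],[0,0,0],1],
    [[0,0,-8],[0,0,0],1],
    [[0,0,-8],[0,0,0],1],
    [[0,22,0],[0,0,0],1],
    [[0,22,0],[0,0,0],1],
    [[0,0,0],[0,0,0],1],
    [[0,0,0],[0,0,0],1],
    [[0,0,0],[0,0,0],1],
    [[0,0,0],[0,0,0],1],
  ],
)

```text
clock: 19.38
ee_pos: [0.614, 0.0641, 0.2497]
orientation: [-0.068, 0.998, -0.001, 0.0]
ft_force: [-0.6, -0.7, 0.7]
finger_gap: -0.003
grasp_force: 0.0
```

Emit:
step_arm(
  plan=[
    [[0,0,9],[0,0,0],1],
    [[0,0,5],[0,0,0],1],
    [[0,0,3],[0,0,0],1],
    [[0,0,3],[0,0,0],1],
    [[0,0,2],[0,0,0],1],
    [[0,0,1.5],[0,0,0],1],
    [[0,0,0],[0,0,0],1],
    [[0,0,0],[0,0,0],1],
  ],
)

```text
clock: 20.05
ee_pos: [0.6137, 0.0646, 0.2275]
orientation: [-0.069, 0.998, -0.0, -0.001]
ft_force: [-4.9, -3.0, 10.3]
finger_gap: 0.001
grasp_force: 5.1
```

The bar key is at its stop at 10 N. I add a touch more, hold, then lift and back away.

Emit:
step_arm(
  plan=[
    [[0,0,1],[0,0,0],1],
    [[0,0,0],[0,0,0],1],
    [[0,0,0],[0,0,0],1],
  ],
)

```text
clock: 20.3
ee_pos: [0.6137, 0.0645, 0.2274]
orientation: [-0.069, 0.998, 0.0, -0.001]
ft_force: [-7.0, -2.2, 14.9]
finger_gap: -0.002
grasp_force: 7.3
```

Emit:
step_arm(
  plan=[
    [[0,0,-8],[0,0,0],1],
    [[0,0,-12],[0,0,0],1],
    [[0,0,-30],[0,0,0],1],
    [[0,0,-40],[0,0,0],1],
    [[0,0,-40],[0,0,0],1],
    [[0,0,-30],[0,0,0],1],
    [[30,0,0],[0,0,0],1],
    [[35,0,0],[0,0,0],1],
    [[35,0,0],[0,0,0],1],
    [[0,0,0],[0,0,0],1],
    [[0,0,0],[0,0,0],1],
    [[0,0,0],[0,0,0],1],
  ],
)

```text
clock: 21.3
ee_pos: [0.515, 0.0524, 0.3858]
orientation: [-0.069, 0.998, 0.001, 0.001]
ft_force: [0.5, 0.4, 0.6]
finger_gap: 0.001
grasp_force: 0.0
```

```bash
python3 - <<'E'
from h import *
s=observe();print(s["ee_pos"],s["ft_force"],s["clock"])
# cover/bystanders: compare scene/side frames with the one before the key presses, keys by two-view triangulation
C={n:cam(n) for n in("scene","side")};P={}
for n in C:
    f=grab_frame(n);cv2.imwrite(f"pics/{n}4.png",f);g0=cv2.imread(f"pics/{n}0.png")
    for nm,X in(("cover top edge/stays",(.72,.06,.16)),("spray",(.698,.373,.1)),("jar",(.703,-.368,.06)),("bowl",(.807,.025,.03)),("feeder",(.455,.262,.1)),("widger",(.5,-.28,.01))):
        u,v=proj(C[n],X).astype(int);ref=cv2.imread(f"pics/{n}3.png") if nm[0]=="c" else g0
        d=cv2.absdiff(f,ref)[v-25:v+25,u-25:u+25].max(2);print(n,nm,(d>40).mean().round(3))
    m=cv2.inRange(cv2.cvtColor(f,cv2.COLOR_BGR2HSV),(0,0,150),(179,40,255))
    k,_,st,ce=cv2.connectedComponentsWithStats(m);l=[]
    for i in range(1,k):
        X=onz(C[n],ce[i],.06)
        if 20<st[i][4]<400 and .57<X[0]<.66 and -.06<X[1]<.15:l.append((X[1],ce[i]))
    P[n]=[b for a,b in sorted(l,key=lambda t:t[0])];print(n,len(l))
if len(P["scene"])==len(P["side"]):
    for a,b in zip(P["scene"],P["side"]): print(tri([ray(C["scene"],a),ray(C["side"],b)])[0].round(4))
E
```

```text
[0.51503666 0.05238982 0.38583164] [0.53484736 0.40280182 0.64537595] 21.3
scene cover top edge/stays 0.0
scene spray 0.202
scene jar 0.0
scene bowl 0.054
scene feeder 0.132
scene widger 0.008
scene 4
side cover top edge/stays 0.0
side spray 0.447
side jar 0.0
side bowl 0.312
side feeder 0.036
side widger 0.0
side 4
[ 0.6274 -0.0198  0.0583]
[0.6214 0.024  0.0583]
[0.6152 0.0669 0.0591]
[0.6095 0.1115 0.0578]
```

All four keys are back up, the cover has not moved since before the presses, and the widger is flat. I check whether the image differences at the spray, bowl and feeder are only shadow or occlusion by the arm.

```bash
python3 - <<'E'
import cv2,numpy as np
for n in("scene","side"):
    for i in(0,4):
        f=cv2.imread(f"pics/{n}{i}.png");h=cv2.cvtColor(f,cv2.COLOR_BGR2HSV)
        g=cv2.boundingRect(cv2.inRange(h,(45,100,20),(80,255,255)))
        o=[]
        for x,y,w,hh in {"scene":[(275,92,32,66),(315,225,65,50)],"side":[(165,130,35,65),(305,165,50,40)]}[n]:
            m=np.zeros(f.shape[:2],np.uint8);m[y:y+hh,x:x+w]=cv2.inRange(h,(0,0,90),(179,45,255))[y:y+hh,x:x+w]
            c=max(cv2.findContours(m,0,2)[0],key=cv2.contourArea);o.append(cv2.boundingRect(c))
        print(n,i,"spray",g,"feeder,bowl",o)
E
```

```text
scene 0 spray (366, 123, 29, 47) feeder,bowl [(279, 97, 20, 58), (322, 227, 49, 42)]
scene 4 spray (24, 123, 371, 144) feeder,bowl [(279, 97, 20, 58), (322, 227, 49, 42)]
side 0 spray (228, 99, 22, 43) feeder,bowl [(169, 133, 26, 58), (309, 166, 40, 30)]
side 4 spray (245, 105, 5, 35) feeder,bowl [(169, 133, 26, 58), (318, 166, 31, 32)]
```

```bash
python3 -c "
from bench import *
print(close_job())"
```

```text
the job is handed in; nothing more can be done
None
```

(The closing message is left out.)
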